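# Fold back the test-bay guard and turn the check valve end for end

### The arm

A 6-joint arm with a two-finger parallel gripper is mounted at the origin on the work surface. World frame = base frame: x ahead of the robot, y to its left, z up, the work surface at z = 0. Lengths are in m, angles in rad, forces in N, time in s.
With the tool pointing down it reaches from about 0.35 to 0.975 m from the base axis. Payload 4.9 kg.
Tool frame: the origin (TCP) lies at the very end of the fingers, on their centre line; the grasp point (between the pads) lies 19 mm behind it; x points along the fingers, y is the direction in which the jaws open and shut, and the axes are right-handed (so a half turn about x gives the same grasp; the last joint's range is limited). The gripper opens to 85 mm and grips with 20 to 120 N. Pads are 22 mm wide; open, the fingers measure 114 mm over their backs; the gripper's body (76 mm by 85 mm) begins 54 mm behind the grasp point. The pads swing forward as they close: fully open they stand 13 mm farther back than shut.
Start: joints at [-1.435, 0.053, 1.613, -0, 1.476, -0.119], TCP at [0.158, -0.605, 0.231] pointing down, gripper open.
Joint ranges: [-3.01, 3.01], [-1.01, 2.22], [0.06, 2.58], [-1.02, 4.17], [0.09, 2.62], [-3.14, 3.14]. Speed limits (rad/s): [2.57, 2.57, 3.14, 3.14, 3.14, 3.14].

### API

Orientations are given as a rotation vector (axis times angle).
In Python, from station import ctrl, get_image, calibration, finish_job, search_frame, cut_out, mark_of gives the robot as it stands. The module is installed in compiled form; this text tells all that it offers.
- The arm moves only by the tool arm_command, never from a script. Its argument "plan" is a list that holds one entry, the list of rows, each a list of 7 numbers: the shift along the tool's x, y, z in m, then the turn, a rotation vector about the tool's x, y, z in degrees, then the finger opening in m, from 0 to 0.0854. A call has 1 to 20 rows; each row shifts and turns the pose as measured when the row begins, along the tool's axes as they then stand; what a row does not reach is not made up. A row lasts 1/12 s, in which the tool goes at most 41.7 mm and 7.16 degrees, less where a joint would pass 70% of its speed; a pose out of reach is approached as far as the arm can. A call with a gripper value outside its range is refused whole. The fingers move at their own pace and stop on an object; "squeeze" is the grip in N (left out, the last holds). Time passes only in rows, so rows that do not move let the fingers close. It gives the time, the measured TCP pose, the force and the opening at its end, in the units of the state.
- ctrl.get_obs(): the state, without advancing time (a new reading comes with each control period).
- get_image(name): name is "scene" or "side" or "wrist"; returns the picture (480x640x3 uint8, red, green, blue); there is no depth.
- calibration(name): a dict with "fx", "fy", "cx", "cy" (pixels), "cam_to_world" (4x4, takes a point from camera to world coordinates); the wrist camera has in their place "hand_eye" (4x4, takes a point from camera to tool coordinates, whose origin is the TCP and whose axes are the tool frame's). Camera axes: x right, y down, z forward; pixel columns grow to the right and rows downward; lengths in m; the calibration is good to about 2 mm. A picture is of the moment at which its call begins: read the wrist's pose just before it. calibration takes no time and is no camera call.
- finish_job(): hands the job in, once; it reports no verdict.
Trained networks look in the newest picture that a camera, given by its name, has taken for a name from the list of things; names that differ only in an ending like _2 or _b are one class to them, and where a whole thing is asked for, a point or a joint stands for the part that bears it (a point fixed in the world has none). Each returns a list of dicts, best first, with "conf" (0 to 1); they miss things now and then, are a little off and sometimes report something else, mostly with a low value. They report only what shows in the picture. A call takes as long as a camera call.
- search_frame(camera, thing): "at" ([x, y, z] in m, in the coordinates of the camera as it stood for that picture, good to about 4 mm: the middle of the surface that is visible of it).
- cut_out(camera, thing): "mask" (480x640 bool, what is visible of it).
- mark_of(camera, thing): "at" ([x, y, z] in m, in the coordinates of the camera as it stood for that picture, good to about 4 mm: a listed point, or the origin of a listed thing).
The state is a dict: "t": time; "q": joint angles; "dq": joint speeds; "effort": joint torques, N m; "tool_pos": TCP position; "tool_rot": TCP orientation; "contact_force": force on the tool from outside, world axes, zero at the start; "wrist_torque": the same for the moment, N m; "opening": finger opening in m.
Only numpy, scipy, OpenCV 4.12 (cv2) and the standard library are available. Lean on these libraries where they do the work, as an engineer would, in place of code of your own. Each camera call takes 0.05 s, during which the arm holds its last target. There are 200 camera calls.

### The job

Get the valve test bay ready for the reverse-pressure test: push its bifold guard door at the fold so that both leaves collapse along the track, right up until the roller catch takes it and it stays folded back by itself. Then lift the check valve out of the two slotted forks, turn it end for end so that its red end points to the fixed pressure nozzle at the back of the bay, and seat it fully down in both slots again. Do not force the door against its stop or slam the valve down, and leave the loose fittings round about where they are.

Things in the scene. Friction and masses are not known exactly. Their poses are not given: they have to be found in the camera images.
- bay: Valve test bay, fixed: grey base plate 12 mm thick, clear screens at the sides (inner faces y +/-144 mm) and back (inner face x 248 mm), open top, bifold door in front; nothing on it stands over 210 mm. Origin on the table, midway along the door track; x points into the bay, away from the robot; y along the track towards the door's hinge jamb; z up.
- seat (a point): Where the valve's middle belongs: bay x 133, y 0, z 62 mm. Two dark slotted forks carry the valve's stubs, 48.5 mm before and behind this point in x, 7 mm thick (inner faces 45 mm from it), 53 mm wide in y. Slots 29 mm wide in y, open at the top, bottom at z 49 mm; fork tops at z 78 mm. Its x axis, like the bay's, runs along the forks' line to the nozzle.
- nozzle (a point): Mouth of the fixed steel pressure nozzle (34 mm across) at the back of the bay, on the forks' line, bay x 211 mm. Opposite it, just inside the door, stands a drawn-back toggle clamp: its tip at bay x 55 mm, its red lever laid over to -y, top at z 102 mm (x 14 to 36 mm).
- pivot (a point): Upright pivot axis of door leaf A, at table height: bay x 0, y +122 mm. Each leaf is 120 mm between axes. At door angle t the fold hinge is at bay x = -120 sin t, y = 122 - 120 cos t mm; leaf B runs from there in direction (+sin t, -cos t) to its guide pin in the track, 240 cos t mm from the pivot.
- panel_a (a joint): Angle t of door leaf A from the track, rad: 0 shut, both leaves in line; grows as the fold comes out towards the robot and both leaves collapse to the jamb (flat at 1.57). A light return spring (0.10 N m/rad about 0.4 rad) and slight friction leave it ajar at 0.1 to 0.7 when loose; let go further open it swings back unless caught.
- pin (a point): Foot of leaf B's steel guide pin in the track. A red roller catch with a stop is clamped on the track near the jamb, anywhere over 30 mm, place not reported: it holds the door at some angle from 1.30 to 1.46. A push at the fold feels light, then about 7 to 16 N as the pin rides over the sprung roller, and some 8 mm on, firm at the stop. Only past the roller does the door stay.
- panel_b: Door leaf B, farther from the jamb: clear pane in a 12 mm aluminium frame, 24 to 200 mm above the table. Origin on the fold hinge axis at table height; -y along the leaf to the guide pin, -x out of its outer face, which lies at x -12 mm (inner face x 0). At the fold edge a blue full-height finger fin, y -4 to -12 mm, standing proud to x -35 mm.
- fold (a point): Fold hinge axis at the door's top, 200 mm above the table. Fingertips set in the corner of leaf B's outer face and the side of the blue fin away from the fold, then moved on the fold's arc about the pivot, collapse the door; below about 0.8 rad a push on the flat face alone shuts it. Light hardware: over 60 N on it is forcing it.
- valve: In-line check valve, loose, 0.32 to 0.59 kg: blue body 38 mm across, 84 mm long, ends tapered over 7 mm, with a steel stub 26 mm across at each end; 140 mm over all. One stub's end and a band on the body near it are red. Origin mid-axis; x along it to the red end. Starts in the forks, red end to the toggle clamp and the door (bay -x); play 1.5 mm each side, 3 mm each way along; may roll about x.
- valve_red (a point): Centre of the valve's red end face, 70 mm from its middle.
- gasket: Loose black rubber ring, 52 mm across, 5 mm thick, on the bay's base beside the forks; origin at its underside.
- flange_big: Loose bright steel flange, 116 mm across, 20 mm thick; to be left alone; origin at the middle of its underside.
- flange_small: Loose bright steel flange, 84 mm across, 16 mm thick; to be left alone; origin at the middle of its underside.
- coupling: Loose blue flanged coupling with red-capped studs, 100 mm across, 107 mm high; to be left alone; origin at the middle of its underside.
- adaptor: Loose pale-blue adaptor on a dark flange, 92 mm across, 62 mm high; to be left alone; origin at the middle of its underside.
- wrench: Loose open-ended wrench, 180 mm long, lying along its x; to be left alone; origin at the middle of its underside.
- handwheel: Loose red valve handwheel, 110 mm across, 18 mm high; to be left alone; origin at the middle of its underside.

How it is judged:
On the way, in this order (a step that is already met when the one before it is completed fails the run):
1. the door is folded back past 1.2 rad and stays there, at rest, with the fingers off it (value of joint panel_a above 1.2 rad and velocity of joint panel_a between -0.05 and 0.05 rad/s and contact force between the fingers and panel_b below 0.3 N), for 0.6 s.
2. the valve is lifted clear of the forks (z of valve in the frame of bay above 0.1 m), for 0.1 s.
At the end, for the whole second after the job is handed in: Door folded back beyond 1.2 rad, at rest, held by its catch alone. Valve at rest on the bottoms of both fork slots (axis 58 to 65 mm above the table, within 4 mm across and 6 mm along, 0.07 rad of the forks' line), red end towards the pressure nozzle (bay +x) (value of joint panel_a above 1.2 rad and velocity of joint panel_a between -0.05 and 0.05 rad/s and x of valve_red in the frame of bay above 0.193 m and y of valve in the frame of bay between -0.004 and 0.004 m and x of valve in the frame of bay between 0.127 and 0.139 m and z of valve in the frame of bay between 0.058 and 0.0655 m and angle between the x axis of valve and the x axis of bay, either way round below 0.07 rad and linear speed of valve below 0.02 m/s); the robot touches nothing.
It fails at once if the door is forced (more than 60 N from the fingers) (contact force between the fingers and panel_b above 60 N).
It fails at once if the valve is slammed or dropped on the bay (more than 80 N) (contact force between valve and bay above 80 N).
It fails at once if a loose fitting or the gasket is knocked more than 30 mm (distance of any of flange_big, flange_small, coupling, adaptor, wrench, handwheel, gasket from where it was at the start of the episode above 0.03 m).
It also fails if it takes over 61 s, if anything falls off the work surface, if the arm or the gripper's body presses on something with over 40 N, if the wrist force passes 120 N, or if a joint passes its speed limit or range.

## Working session

There is one attempt and no reset: what is moved stays moved. The work goes in short steps, Python scripts to look and compute and a tool call to move; the robot and the scene stay as the last step left them, time stands still between calls to the robot, and variables do not carry over. Pictures are saved under pics/ and viewed, about 8 in all and at most 12, crops included, and the job is handed in when it is done.

Besides the shell and the picture viewer there is one more tool, called after ">>>" as name(argument=value, ...) on one line, values as JSON. arm_command: Moves the arm, as the interface text tells. Its arguments: {"type":"object","properties":{"plan":{"type":"array","items":{"type":"array","items":{"type":"array","items":{"type":"number"}}}},"squeeze":{"type":"number"}},"required":["plan"]}

```bash
mkdir -p pics
cat > h.py <<'E'
import numpy as np, cv2
from scipy.spatial.transform import Rotation as R
from station import ctrl, get_image, calibration, finish_job, search_frame, cut_out, mark_of
np.set_printoptions(precision=4,suppress=True)
def T_tool():
    o=ctrl.get_obs(); T=np.eye(4); T[:3,:3]=R.from_rotvec(o["tool_rot"]).as_matrix(); T[:3,3]=o["tool_pos"]; return T
def cam2w(n):
    c=calibration(n)
    return T_tool()@np.array(c["hand_eye"]) if n=="wrist" else np.array(c["cam_to_world"])
def shot(n,f=None):
    M=cam2w(n); im=get_image(n)
    if f: cv2.imwrite("pics/"+f+".png",im[:,:,::-1])
    return im,M
def find(n,M,thing,fn=mark_of,k=2):
    r=[]
    for d in fn(n,thing)[:k]:
        p=M[:3,:3]@np.array(d["at"])+M[:3,3]; r.append((p,d["conf"])); print(n,thing,fn.__name__,p,round(d["conf"],2))
    return r
def st():
    o=ctrl.get_obs(); print("t",round(o["t"],2),"pos",np.array(o["tool_pos"]),"rot\n",R.from_rotvec(o["tool_rot"]).as_matrix(),"F",np.array(o["contact_force"]),"op",o["opening"],"q",np.array(o["q"]))
E
python3 - <<'E'
from h import *
st()
ims=[]
for n in("scene","side"):
    im,M=shot(n,n+"0"); ims.append(im)
    for t in("bay","seat","nozzle","pivot","fold","pin","valve","valve_red","panel_b"): find(n,M,t,k=1)
im,M=shot("wrist","w0")
o=np.vstack([ims[0],ims[1]]); cv2.imwrite("pics/both.png",cv2.resize(o,(600,900))[:,:,::-1])
E
```

```text
t 0.0 pos [ 0.1574 -0.6042  0.2301] rot
 [[-0.0003  0.2521 -0.9677]
 [ 0.002  -0.9677 -0.2521]
 [-1.     -0.002  -0.0002]] F [-0.2932 -0.2451 -0.2997] op 0.08541746460222698 q [-1.435   0.0534  1.6143 -0.      1.476  -0.119 ]
scene bay call [ 0.5653 -0.0393  0.0036] 0.8
scene seat call [ 0.6941 -0.0133  0.0634] 0.84
scene nozzle call [ 0.7733 -0.0007  0.0618] 0.94
scene pivot call [0.5422 0.0813 0.0022] 0.94
scene fold call [ 0.5129 -0.0322  0.202 ] 0.64
scene pin call [ 0.584  -0.1304  0.0129] 0.74
scene valve call [ 0.7004 -0.0126  0.0613] 0.72
scene valve_red call [ 0.6231 -0.0266  0.0621] 0.77
scene panel_b call [ 0.5127 -0.0317 -0.0005] 0.96
side bay call [ 0.5608 -0.0345 -0.0025] 0.59
side seat call [ 0.6952 -0.0069  0.0598] 0.85
side nozzle call [ 0.7725 -0.0004  0.0605] 0.69
side pivot call [0.5435 0.0857 0.0002] 0.76
side fold call [ 0.5129 -0.0346  0.203 ] 0.72
side valve call [ 0.6954 -0.0101  0.0636] 0.67
side valve_red call [ 0.6296 -0.0217  0.0613] 0.73
side panel_b call [ 0.5122 -0.0281  0.0001] 0.75
```

View pics/scene0.png

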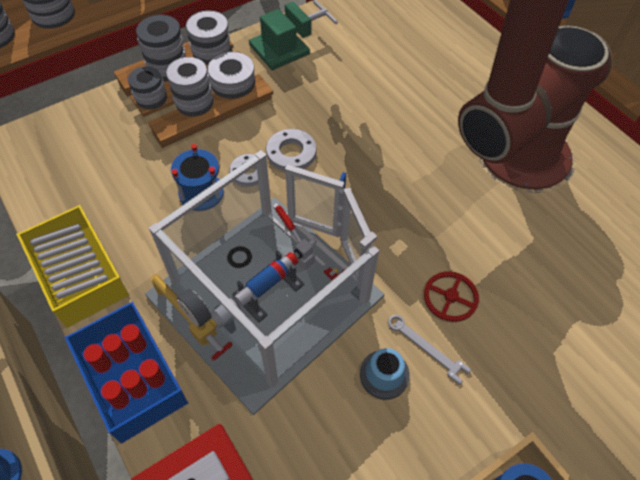

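View pics/side0.png

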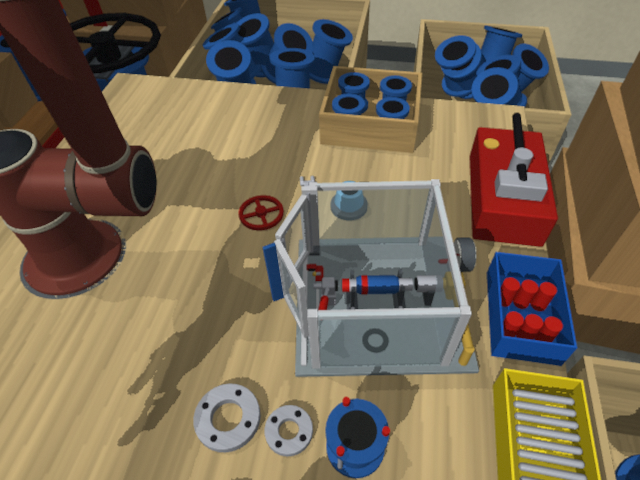

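```bash
cat >> h.py <<'E'
def fit(obs):
    # obs: list of (bay xy mm, world xy m)
    P=np.array([o[0] for o in obs])/1e3; W=np.array([o[1][:2] for o in obs])
    a,b=P.mean(0),W.mean(0); H=(P-a).T@(W-b); th=np.arctan2(H[0,1]-H[1,0],H[0,0]+H[1,1])
    c,s=np.cos(th),np.sin(th); Rm=np.array([[c,-s],[s,c]]); return th,b-Rm@a,Rm,(W-b)-(P-a)@Rm.T
E
python3 - <<'E'
from h import *
B=(0,0);S=(133,0);N=(211,0);P=(0,122)
obs=[(B,(.5653,-.0393)),(S,(.6941,-.0133)),(N,(.7733,-.0007)),(P,(.5422,.0813)),(B,(.5608,-.0345)),(S,(.6952,-.0069)),(N,(.7725,-.0004)),(P,(.5435,.0857))]
th,t,Rm,res=fit(obs);print("yaw",np.degrees(th),"org",t,"seat",t+Rm@[.133,0]);print(res*1e3)
f=Rm.T@(np.array([.5128,-.0325])-t)*1e3
print("fold bay",f,"t",np.arctan2(-f[0],122-f[1]),np.hypot(f[0],122-f[1]))
for n in("side",):
    im,M=shot(n)
    for x in("coupling","flange_big","flange_small","adaptor","handwheel","wrench","gasket"): find(n,M,x,k=1)
E
```

```text
yaw 10.110933491903598 org [ 0.5641 -0.0361] seat [ 0.695  -0.0128]
[[ 1.2475 -3.1635]
 [-0.887  -0.5122]
 [ 1.5244 -1.6055]
 [-0.4349 -2.6688]
 [-3.2525  1.6365]
 [ 0.213   5.8878]
 [ 0.7244 -1.3055]
 [ 0.8651  1.7312]]
fold bay [-49.8181  12.5777] t 0.42723868757640554 120.2293484196529
side coupling call [ 0.6918 -0.3076 -0.0004] 0.95
side flange_big call [ 0.4615 -0.2956  0.005 ] 0.97
side flange_small call [ 0.5713 -0.3037 -0.0031] 0.68
side handwheel call [0.3918 0.197  0.0041] 0.67
```

```bash
cat >> h.py <<'E'
YAW=np.radians(10.11); ORG=np.array([.5641,-.0361])
r2=lambda a:np.array([[np.cos(a),-np.sin(a)],[np.sin(a),np.cos(a)]])
b2w=lambda p:ORG+r2(YAW)@(np.array(p)/1e3)
def panel(t,off):  # off in panel_b frame mm -> world xy, yaw of panel
    f=np.array([-120*np.sin(t),122-120*np.cos(t)]); return b2w(f+r2(t)@np.array(off)), YAW+t
def go(xyz,yaw):  # yaw = world angle of tool y. prints tool-frame shift (mm) at present axes, turn about tool x (deg)
    T=T_tool(); d=T[:3,:3].T@(np.array(xyz)-T[:3,3])
    cur=np.arctan2(T[1,1],T[0,1]); dy=(yaw-cur+np.pi)%(2*np.pi)-np.pi
    print("shift mm",d*1e3,"turn x deg",-np.degrees(dy),"dist",np.linalg.norm(d)*1e3); return d,-dy
E
python3 - <<'E'
from h import *
for off in((-40,-45),(-29,-35),(-23,-26.5)):
    p,y=panel(.427,off); print(p,np.degrees(y)-90); go([*p,.23],y-np.pi/2)
E
```

```text
[ 0.5055 -0.092 ] -55.42470214791385
shift mm [   1.3045 -408.5664 -466.0172] turn x deg -19.97856875842613 dist 619.7582069603951
[ 0.5089 -0.0775] -55.42470214791385
shift mm [   1.3039 -421.723  -472.9385] turn x deg -19.97856875842613 dist 633.6582807162607
[ 0.509  -0.0671] -55.42470214791385
shift mm [   1.3035 -431.7615 -475.6732] turn x deg -19.97856875842613 dist 642.4054121434194
```

>>> arm_command(plan=[[[0, -0.022, -0.0255, 0, 0, 0, 0], [0, -0.022, -0.0255, 0, 0, 0, 0], [0, -0.022, -0.0255, 0, 0, 0, 0], [0, -0.022, -0.0255, 0, 0, 0, 0], [0, -0.022, -0.0255, 0, 0, 0, 0], [0, -0.022, -0.0255, 0, 0, 0, 0], [0, -0.022, -0.0255, 0, 0, 0, 0], [0, -0.022, -0.0255, 0, 0, 0, 0], [0, -0.022, -0.0255, 0, 0, 0, 0], [0, -0.022, -0.0255, 0, 0, 0, 0], [0, -0.022, -0.0255, 0, 0, 0, 0], [0, -0.022, -0.0255, 0, 0, 0, 0], [0, -0.022, -0.0255, 0, 0, 0, 0], [0, -0.022, -0.0255, 0, 0, 0, 0], [0, -0.022, -0.0255, 0, 0, 0, 0], [0, -0.022, -0.0255, 0, 0, 0, 0], [0, -0.022, -0.0255, 0, 0, 0, 0], [0, 0, 0, -6.7, 0, 0, 0], [0, 0, 0, -6.7, 0, 0, 0], [0, 0, 0, -6.6, 0, 0, 0]]], squeeze=40)

```text
t: 3.12
tool_pos: [0.4978, -0.1114, 0.2328]
tool_rot: [1.874, 0.585, -1.862]
contact_force: [0.9, -0.5, 0.1]
opening: -0.0001
```

Run:
```python
from h import *
st(); im,M=shot("wrist","w1")
for x in("fold","panel_b","pivot","pin","seat","nozzle"): find("wrist",M,x,k=1)
for off in((-40,-45),(-29,-35),(-23,-26.5)):
    p,y=panel(.427,off); go([*p,.23],y-np.pi/2)
```

```text
t 3.12 pos [ 0.4978 -0.1114  0.2328] rot
 [[ 0.0081  0.5762 -0.8173]
 [-0.0052 -0.8173 -0.5762]
 [-1.      0.0089 -0.0036]] F [ 0.8718 -0.4759  0.1031] op -9.355232854317941e-05 q [-0.365  -0.2344  1.8791 -0.002   1.4875  0.5919]
wrist fold call [ 0.5142 -0.0326  0.198 ] 0.94
wrist panel_b call [ 0.5129 -0.0321  0.0032] 0.83
wrist pivot call [ 0.5433  0.0853 -0.0007] 0.66
wrist pin call [ 0.5819 -0.1328  0.0121] 0.84
shift mm [  2.6772 -12.4353 -18.668 ] turn x deg 0.021269254896118892 dist 22.589801671231836
shift mm [  2.6251 -22.4308 -29.672 ] turn x deg 0.021269254896118892 dist 37.288850541351806
shift mm [  2.5692 -30.9282 -35.6754] turn x deg 0.021269254896118892 dist 47.28517127200132
```

View pics/w1.png

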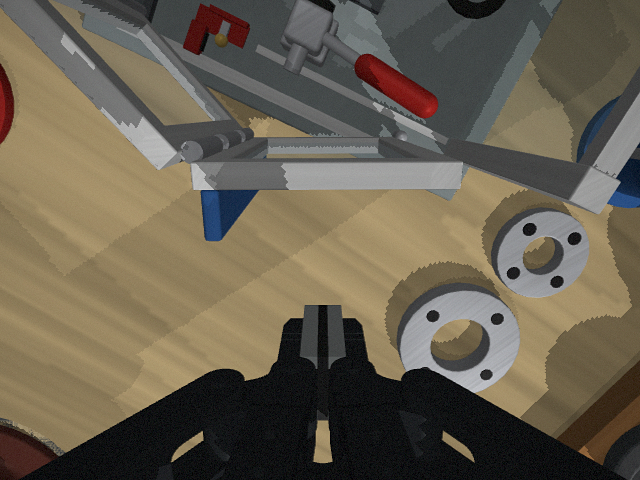

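>>> arm_command(plan=[[[0.02, -0.005, -0.007, 0, 0, 0, 0], [0.02, -0.005, -0.007, 0, 0, 0, 0], [0.02, -0.005, -0.007, 0, 0, 0, 0], [0.02, -0.005, -0.007, 0, 0, 0, 0], [0, 0, -0.004, 0, 0, 0, 0], [0, 0, 0, 0, 0, 0, 0]]])

```text
t: 3.97
tool_pos: [0.515, -0.0814, 0.1537]
tool_rot: [1.89, 0.559, -1.869]
contact_force: [2.0, 0.7, 4.3]
opening: 0.0001
```

Run:
```python
from h import *
im,M=shot("wrist","w2")
cv2.imwrite("pics/w2c.png",im[100:400,150:500,::-1])
for x in("fold",): find("wrist",M,x,k=1)
p,y=panel(.427,(-23,-26.5)); go([*p,.15],y-np.pi/2)
```

```text
wrist fold call [ 0.5156 -0.0358  0.1981] 0.94
shift mm [  4.313  -15.6487  -3.0063] turn x deg -0.6816838297132557 dist 16.508254395637355
```

View pics/w2c.png

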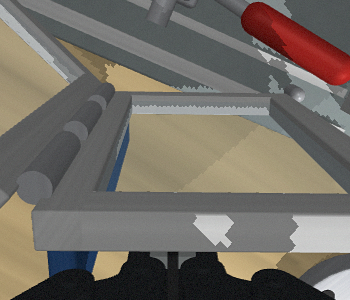

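>>> arm_command(plan=[[[0, -0.004, 0.0015, 0, 0, 0, 0], [0, -0.004, 0, 0, 0, 0, 0], [0, -0.003, 0, 0, 0, 0, 0], [0, -0.003, 0, 0, 0, 0, 0]]])

```text
t: 4.4
tool_pos: [0.5077, -0.0727, 0.1591]
tool_rot: [1.897, 0.55, -1.862]
contact_force: [0.3, -2.0, 0.5]
opening: 0.0002
```

Run:
```python
from h import *
st()
p,y=panel(.427,(-23,-26.5)); go([*p,.15],y-np.pi/2)
t=.42;off=(-23.5,-26)
while t<1.3:
    t2=t+.06;p,y=panel(t,off);q,y2=panel(t2,off);d=r2(y).T@(q-p)*1e3
    print(round(t,2),"tool y %.1f z %.1f"%(-d[1],-d[0])); t=t2
```

```text
t 4.4 pos [ 0.5077 -0.0727  0.1591] rot
 [[ 0.0229  0.5549 -0.8316]
 [-0.0139 -0.8316 -0.5553]
 [-0.9996  0.0243 -0.0113]] F [ 0.336  -2.009   0.5207] op 0.00020920743382974369 q [-0.2837 -0.1808  1.9586 -0.0072  1.338   0.7001]
shift mm [ 9.0269 -4.1528 -4.1273] turn x deg -0.8593835809915679 dist 10.759427848738145
0.42 tool y -4.1 z 3.0
0.48 tool y -4.7 z 2.3
0.54 tool y -5.1 z 1.6
0.6 tool y -5.4 z 0.8
0.66 tool y -5.7 z -0.0
0.72 tool y -5.8 z -0.9
0.78 tool y -5.8 z -1.7
0.84 tool y -5.8 z -2.6
0.9 tool y -5.6 z -3.4
0.96 tool y -5.3 z -4.3
1.02 tool y -5.0 z -5.0
1.08 tool y -4.5 z -5.8
1.14 tool y -4.0 z -6.5
1.2 tool y -3.3 z -7.1
1.26 tool y -2.7 z -7.6
```

>>> arm_command(plan=[[[0.002, -0.005, 0.001, -3.4, 0, 0, 0], [0.002, -0.005, 0.0015, -3.4, 0, 0, 0], [0.001, -0.006, 0.001, -3.4, 0, 0, 0], [0.001, -0.006, 0.0005, -3.4, 0, 0, 0], [0.001, -0.006, 0, -3.4, 0, 0, 0], [0.001, -0.006, -0.001, -3.4, 0, 0, 0]]])

```text
t: 4.9
tool_pos: [0.4855, -0.055, 0.1597]
tool_rot: [1.649, 0.807, -1.613]
contact_force: [0.3, -1.6, 2.6]
opening: -0.0001
```

```bash
cat >> h.py <<'E'
def door():
    from scipy.optimize import minimize
    T=T_tool(); p=T[:2,3]; y=np.arctan2(T[1,1],T[0,1])
    ts=np.linspace(.3,1.5,241)
    im,M=shot("wrist"); r=find("wrist",M,"fold",k=1)
    if r:
        f=r2(YAW).T@(r[0][0][:2]-ORG)*1e3; t=np.arctan2(-f[0],122-f[1]); fb=np.array([-120*np.sin(t),122-120*np.cos(t)])
        print("t fold",t,"rad",np.hypot(f[0],122-f[1]),"finger in panel",r2(t).T@(r2(YAW).T@(p-ORG)*1e3-fb),"yaw err deg",np.degrees(YAW+t-np.pi/2-y))
    return im
E
python3 - <<'E'
from h import *
st(); door()
E
```

```text
t 4.9 pos [ 0.4855 -0.055   0.1597] rot
 [[ 0.0382  0.8178 -0.5743]
 [-0.0302 -0.5735 -0.8186]
 [-0.9988  0.0486  0.0028]] F [ 0.3407 -1.6371  2.598 ] op -0.00010336298501568884 q [-0.2539 -0.258   2.0226 -0.0202  1.3324  0.3622]
wrist fold call [ 0.4754 -0.0187  0.2022] 0.59
t fold 0.7567396508314618 rad 122.77880828207711 finger in panel [-25.932  -29.8808] yaw err deg -1.4893589278991726
```

>>> arm_command(plan=[[[0.001, -0.006, -0.002, -3.2, 0, -0.7, 0], [0.001, -0.006, -0.003, -3.2, 0, -0.7, 0], [0.001, -0.006, -0.0035, -3.2, 0, -0.7, 0], [0.001, -0.0055, -0.0045, -3.4, 0, -0.7, 0], [0.001, -0.005, -0.005, -3.4, 0, -0.5, 0]]])

```text
t: 5.42
tool_pos: [0.4701, -0.0264, 0.1577]
tool_rot: [1.435, 1.036, -1.456]
contact_force: [-0.5, -1.0, 2.7]
opening: -0.0002
```

Run:
```python
from h import *
st(); door()
```

```text
t 5.42 pos [ 0.4701 -0.0264  0.1577] rot
 [[-0.0091  0.9472 -0.3206]
 [-0.007  -0.3207 -0.9472]
 [-0.9999 -0.0064  0.0096]] F [-0.4976 -0.9999  2.7049] op -0.00020918673575939488 q [-0.2091 -0.2666  2.0326 -0.0089  1.383   0.119 ]
wrist fold call [0.4495 0.0058 0.1981] 0.8
t fold 1.0486809418537322 rad 121.66664173561313 finger in panel [-24.7268 -29.4252] yaw err deg -1.0997632642849784
```

>>> arm_command(plan=[[[0, -0.0045, -0.006, -3.2, 0, 0, 0], [0, -0.004, -0.0065, -3.2, 0, 0, 0], [0, -0.0018, -0.0035, -1.7, 0, 0, 0], [0, -0.0018, -0.0036, -1.7, 0, 0, 0]]])

```text
t: 5.85
tool_pos: [0.4646, -0.0047, 0.1575]
tool_rot: [1.318, 1.126, -1.335]
contact_force: [0.7, -1.9, 0.6]
opening: -0.0
```

Run:
```python
from h import *
st(); door()
```

```text
t 5.85 pos [ 0.4646 -0.0047  0.1575] rot
 [[-0.006   0.987  -0.1603]
 [-0.0083 -0.1604 -0.987 ]
 [-0.9999 -0.0045  0.0091]] F [ 0.6607 -1.8733  0.629 ] op -4.952809098714909e-05 q [-0.1649 -0.2857  2.0482 -0.0093  1.3837 -0.0021]
wrist fold call [0.4367 0.0223 0.2026] 0.57
t fold 1.2197300235676443 rad 122.67389893080095 finger in panel [-23.4099 -30.1307] yaw err deg -0.7755939874355345
```

>>> arm_command(plan=[[[0, -0.0012, -0.0025, -1.2, 0, 0, 0], [0, -0.0011, -0.0025, -1.2, 0, 0, 0]]])

```text
t: 6.12
tool_pos: [0.4634, 0.0006, 0.1577]
tool_rot: [1.288, 1.147, -1.304]
contact_force: [0.8, -1.5, 0.4]
opening: 0.0001
```

>>> arm_command(plan=[[[0, -0.001, -0.0025, -1.2, 0, 0, 0], [0, -0.001, -0.0025, -1.2, 0, 0, 0]]])

```text
t: 6.28
tool_pos: [0.4629, 0.0031, 0.1579]
tool_rot: [1.251, 1.162, -1.273]
contact_force: [-0.5, -12.8, 0.8]
opening: -0.0002
```

>>> arm_command(plan=[[[0, -0.0009, -0.0025, -1.2, 0, 0, 0]]])

```text
t: 6.37
tool_pos: [0.4623, 0.0034, 0.1581]
tool_rot: [1.231, 1.168, -1.26]
contact_force: [1.4, -11.0, 1.5]
opening: 0.0001
```

>>> arm_command(plan=[[[0, -0.0005, -0.004, 0, 0, 0, 0], [0, -0.0005, -0.004, 0, 0, 0, 0]]])

```text
t: 6.53
tool_pos: [0.4613, 0.0076, 0.1582]
tool_rot: [1.223, 1.162, -1.265]
contact_force: [-0.4, -2.3, 1.8]
opening: 0.0001
```

Run:
```python
from h import *
st(); door()
```

```text
t 6.53 pos [0.4613 0.0076 0.1582] rot
 [[-0.0036  0.9986 -0.0528]
 [-0.032  -0.0529 -0.9981]
 [-0.9995 -0.0019  0.0322]] F [-0.4366 -2.3207  1.7877] op 0.00013059353094366135 q [-0.1253 -0.2965  2.0557 -0.0328  1.3821 -0.0663]
wrist fold call [0.433  0.0314 0.2001] 0.65
t fold 1.3000078441874647 rad 121.64164825503057 finger in panel [-21.8761 -28.9984] yaw err deg -2.3724969982350013
```

>>> arm_command(plan=[[[0, -0.0005, -0.003, 0, 0, 0, 0]]])

```text
t: 6.72
tool_pos: [0.4611, 0.0103, 0.1581]
tool_rot: [1.221, 1.161, -1.264]
contact_force: [2.1, -18.8, -0.1]
opening: -0.0
```

>>> arm_command(plan=[[[0, -0.0005, -0.003, 0, 0, 0, 0]]])

```text
t: 6.8
tool_pos: [0.4612, 0.01, 0.1582]
tool_rot: [1.215, 1.153, -1.268]
contact_force: [0.8, -18.6, -0.5]
opening: -0.0002
```

>>> arm_command(plan=[[[0, -0.0005, -0.003, 0, 0, 0, 0]]])

```text
t: 6.88
tool_pos: [0.4612, 0.0096, 0.1583]
tool_rot: [1.209, 1.146, -1.271]
contact_force: [0.8, -15.6, -0.1]
opening: 0.0001
```

>>> arm_command(plan=[[[0, 0.002, 0.004, 0, 0, 0, 0], [0, 0.004, 0.008, 0, 0, 0, 0], [0, 0.005, 0.015, 0, 0, 0, 0], [0, 0, 0.02, 0, 0, 0, 0], [-0.02, 0, 0.02, 0, 0, 0, 0], [-0.03, 0, 0, 0, 0, 0, 0], [-0.03, 0, 0, 0, 0, 0, 0], [-0.03, 0, 0, 0, 0, 0, 0], [0, 0, 0, 0, 0, 0, 0]]])

```text
t: 7.63
tool_pos: [0.4668, -0.0548, 0.2694]
tool_rot: [1.208, 1.165, -1.274]
contact_force: [0.9, 0.6, 0.6]
opening: 0.0001
```

Run:
```python
from h import *
st(); door()
im,M=shot("scene","s3"); cv2.imwrite("pics/s3c.png",cv2.resize(im[120:420,130:500,::-1],None,fx=2,fy=2))
obs=[]
for n in("scene","side"):
    if n=="side": im,M=shot(n)
    for x in ("seat","nozzle","pivot","valve","valve_red","fold"): find(n,M,x,k=1)
p=b2w((133,0)); go([*p,.28],YAW-np.pi/2)
```

```text
t 7.63 pos [ 0.4668 -0.0548  0.2694] rot
 [[-0.0144  0.9987 -0.0487]
 [-0.0407 -0.0492 -0.998 ]
 [-0.9991 -0.0124  0.0413]] F [0.9242 0.5948 0.6252] op 5.765190754953544e-05 q [-0.2495 -0.3437  1.9065 -0.043   1.5826 -0.2009]
wrist fold call [0.4321 0.0336 0.1981] 0.56
t fold 1.3200681706238442 rad 121.55308494270398 finger in panel [-86.3309 -39.8712] yaw err deg -1.4340078583229852
scene seat call [ 0.6982 -0.0141  0.0631] 0.91
scene nozzle call [0.7761 0.0009 0.0627] 0.55
scene pivot call [ 0.5421  0.0826 -0.0024] 0.85
scene valve call [ 0.6978 -0.0129  0.0628] 0.97
scene valve_red call [ 0.6239 -0.0249  0.0625] 0.87
scene fold call [0.4317 0.035  0.1995] 0.76
side seat call [ 0.6964 -0.0057  0.0644] 0.88
side nozzle call [0.7733 0.005  0.0635] 0.76
side pivot call [ 0.5417  0.0831 -0.0001] 0.71
side valve call [ 0.6928 -0.0112  0.0644] 0.59
side valve_red call [ 0.6316 -0.0252  0.0686] 0.88
side fold call [0.4304 0.034  0.1993] 0.75
shift mm [-24.7276 228.2107 -51.6011] turn x deg 77.0721422733246 dist 235.2748348769684
```

View pics/s3c.png

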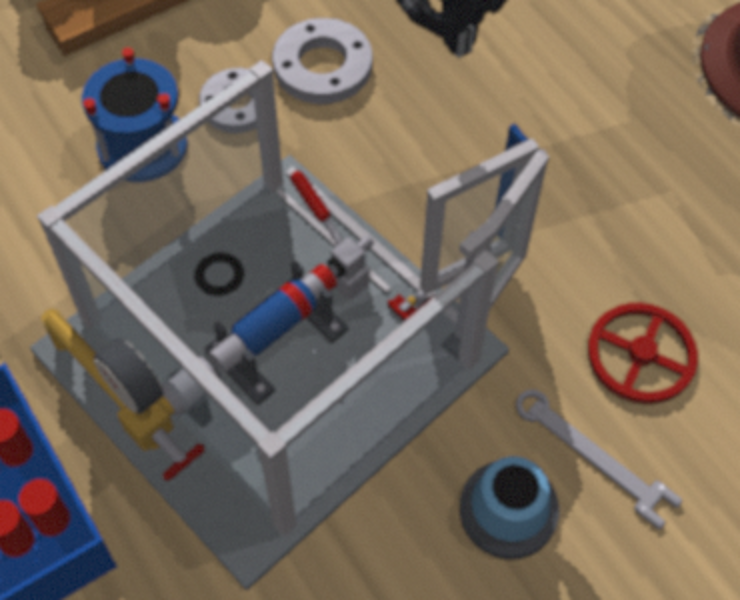

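>>> arm_command(plan=[[[-0.004, 0.0285, -0.0065, 0, 2.37, 0.7, 0.085], [-0.003, 0.0285, -0.0065, 0, 0, 0, 0.085], [-0.003, 0.0285, -0.0065, 0, 0, 0, 0.085], [-0.003, 0.0285, -0.0065, 0, 0, 0, 0.085], [-0.003, 0.0285, -0.0065, 0, 0, 0, 0.085], [-0.003, 0.0285, -0.0065, 0, 0, 0, 0.085], [-0.003, 0.0285, -0.0065, 0, 0, 0, 0.085], [-0.003, 0.0285, -0.0065, 0, 0, 0, 0.085], [0, 0, 0, 7, 0, 0, 0.085], [0, 0, 0, 7, 0, 0, 0.085], [0, 0, 0, 7, 0, 0, 0.085], [0, 0, 0, 7, 0, 0, 0.085], [0, 0, 0, 7, 0, 0, 0.085], [0, 0, 0, 7, 0, 0, 0.085], [0, 0, 0, 7, 0, 0, 0.085], [0, 0, 0, 7, 0, 0, 0.085], [0, 0, 0, 7, 0, 0, 0.085], [0, 0, 0, 7, 0, 0, 0.085], [0, 0, 0, 7, 0, 0, 0.085], [0, 0, 0, 0, 0, 0, 0.085]]])

```text
t: 10.1
tool_pos: [0.7072, -0.0104, 0.2774]
tool_rot: [2.133, 0.157, -2.168]
contact_force: [0.7, 0.6, -0.3]
opening: 0.0849
```

Run:
```python
from h import *
st(); im,M=shot("wrist","w4")
for x in ("seat","nozzle","valve","valve_red","bay"): find("wrist",M,x,k=1)
p=b2w((133,0)); print(p); go([*p,.28],YAW-np.pi/2)
m=cut_out("wrist","valve")
if m:
    ys,xs=np.nonzero(m[0]["mask"]); c=calibration("wrist")
    # valve upper outline -> line fit at height of axis
    rect=cv2.minAreaRect(np.c_[xs,ys].astype(np.float32)); print(rect,m[0]["conf"])
    bp=cv2.boxPoints(rect); W=[]
    for u,v in [rect[0],*bp]:
        r=M[:3,:3]@[(u-c["cx"])/c["fx"],(v-c["cy"])/c["fy"],1]; s=(.062-M[2,3])/r[2]; W.append((M[:3,3]+s*r)[:2])
    print(np.array(W))
```

```text
t 10.1 pos [ 0.7072 -0.0104  0.2774] rot
 [[-0.0167  0.1399 -0.99  ]
 [ 0.0038 -0.9902 -0.1399]
 [-0.9999 -0.0061  0.016 ]] F [ 0.7157  0.5999 -0.3266] op 0.08492244039441584 q [-0.1205  0.2325  1.339   0.0017  1.5871  1.3099]
wrist nozzle call [0.7728 0.0073 0.0598] 0.66
wrist valve call [ 0.6985 -0.0122  0.0594] 0.61
wrist valve_red call [ 0.6287 -0.0245  0.0607] 0.96
wrist bay call [ 0.5618 -0.036   0.0006] 0.73
[ 0.695  -0.0128]
shift mm [-2.2138  0.5729 12.398 ] turn x deg -1.8640362660405405 dist 12.607137955126836
((324.0110168457031, 210.86331176757812), (164.31849670410156, 45.88802719116211), 88.26429748535156) 0.77
[[ 0.6978 -0.0124]
 [ 0.7626  0.0178]
 [ 0.7689 -0.0191]
 [ 0.6242 -0.0468]
 [ 0.6168 -0.0048]]
```

View pics/w4.png

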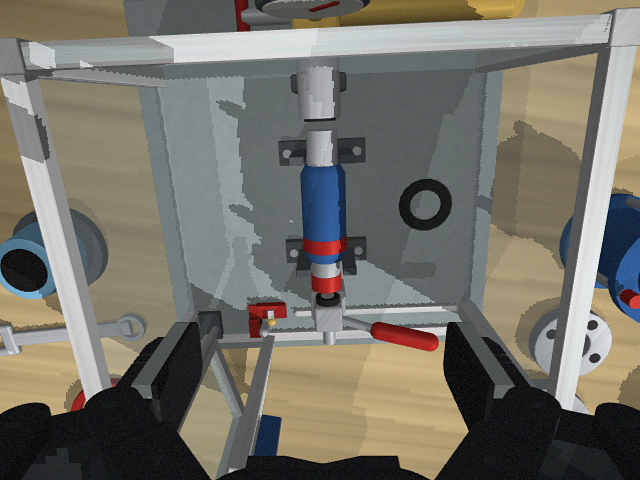

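>>> arm_command(plan=[[[0, 0.0005, 0.011, -1.9, 0.9, 0.35, 0.085], [0, 0, 0, 0, 0, 0, 0.085], [0.03, 0, 0, 0, 0, 0, 0.085], [0.03, 0, 0, 0, 0, 0, 0.085], [0.03, 0, 0, 0, 0, 0, 0.085], [0.03, 0, 0, 0, 0, 0, 0.085], [0, 0, 0, 0, 0, 0, 0.085]]])

```text
t: 11.03
tool_pos: [0.7005, -0.0127, 0.1596]
tool_rot: [2.139, 0.189, -2.114]
contact_force: [-0.8, 0.3, -2.7]
opening: 0.0853
```

Run:
```python
from h import *
st(); im,M=shot("wrist","w5")
for x in ("seat","nozzle","valve","valve_red"): find("wrist",M,x,k=1)
go([.696,-.0125,.04],np.radians(-80))
c=calibration("wrist")
def px(p):
    q=np.linalg.inv(M)@np.r_[p,1]; print(p,"px",q[0]/q[2]*c["fx"]+c["cx"],q[1]/q[2]*c["fy"]+c["cy"])
for b in (85,133,182,211): px([*b2w((b,0)),.062])
T=T_tool(); px((T@[ .14,0,0,1])[:3])
```

```text
t 11.03 pos [ 0.7005 -0.0127  0.1596] rot
 [[ 0.0119  0.1783 -0.9839]
 [-0.0007 -0.984  -0.1783]
 [-0.9999  0.0028 -0.0116]] F [-0.7806  0.267  -2.6854] op 0.08529566161557728 q [-0.1246  0.2678  1.4947  0.0008  1.3671  1.2668]
wrist nozzle call [0.7761 0.0043 0.0624] 0.83
wrist valve call [ 0.6927 -0.0099  0.0627] 0.9
wrist valve_red call [ 0.6289 -0.0252  0.0611] 0.69
shift mm [130.6899  -3.66    13.2876] turn x deg 0.28106330386758627 dist 131.4146059005837
[np.float64(0.6477801674055255), np.float64(-0.021179223110600352), 0.062] px 319.5784984333314 327.7611063489791
[np.float64(0.6950348501757045), np.float64(-0.01275337263188055), 0.062] px 319.68492706918187 256.3661708154084
[np.float64(0.7432740055035956), np.float64(-0.004151983601520755), 0.062] px 319.80645424912075 174.8427621200784
[np.float64(0.7718237096772455), np.float64(0.0009386343960391258), 0.062] px 319.88548764629877 121.82522364056014
[ 0.71   -0.0138  0.0311] px 325.23707204505394 220.62652837421268
```

View pics/w5.png

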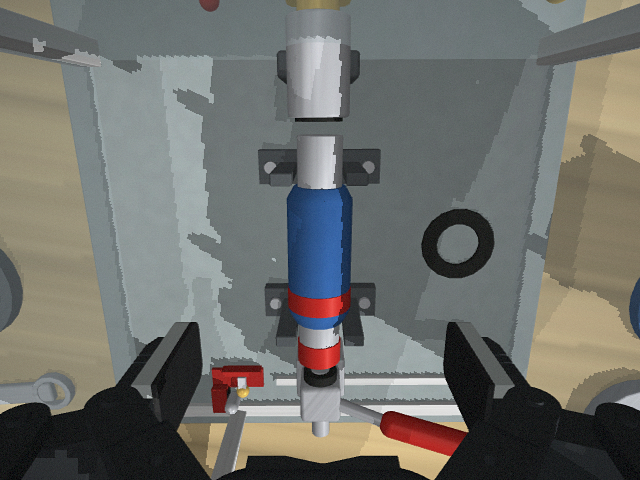

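>>> arm_command(plan=[[[0, -0.001, 0.0055, 0.3, -0.65, -0.15, 0.085], [0.02, 0, 0, 0, 0, 0, 0.085], [0.02, 0, 0, 0, 0, 0, 0.085], [0.02, 0, 0, 0, 0, 0, 0.085], [0.02, 0, 0, 0, 0, 0, 0.085], [0.02, 0, 0, 0, 0, 0, 0.085], [0, 0, 0, 0, 0, 0, 0.085], [0, 0, 0, 0, 0, 0, 0.085]]])

```text
t: 11.95
tool_pos: [0.7134, -0.0151, 0.091]
tool_rot: [2.175, 0.173, -2.077]
contact_force: [-0.0, 0.1, 0.7]
opening: 0.0851
```

Run:
```python
from h import *
st(); go([.695,-.0128,.04],np.radians(-79.9))
```

```text
t 11.95 pos [ 0.7134 -0.0151  0.091 ] rot
 [[ 0.0467  0.1713 -0.9841]
 [-0.0063 -0.9851 -0.1717]
 [-0.9989  0.0143 -0.0449]] F [-0.0284  0.0796  0.6682] op 0.08506640559335486 q [-0.1251  0.338   1.53   -0.0005  1.2265  1.2734]
shift mm [50.0624 -6.1263 19.9917] turn x deg -0.2383140814363829 dist 54.25357105859355
```

>>> arm_command(plan=[[[0, -0.003, 0.01, -0.2, -1.5, -0.5, 0.085], [0, -0.003, 0.01, 0, -1.2, -0.3, 0.085], [0, 0, 0, 0, 0, 0, 0.085]]])

```text
t: 12.2
tool_pos: [0.6944, -0.0129, 0.0967]
tool_rot: [2.131, 0.186, -2.126]
contact_force: [-0.5, -0.6, -0.5]
opening: 0.0848
```

```bash
cat >> h.py <<'E'
def plan(xyz,yaw):
    d,_=go(xyz,yaw); T=T_tool(); x=np.array([0,0,-1.]);y=np.array([np.cos(yaw),np.sin(yaw),0])
    D=np.c_[x,y,np.cross(x,y)]; print("turn deg (tool)",np.degrees(R.from_matrix(T[:3,:3].T@D).as_rotvec()), "pos",T[:3,3], "F",np.array(ctrl.get_obs()["contact_force"]),"q6",ctrl.get_obs()["q"][5],"op",ctrl.get_obs()["opening"])
E
python3 - <<'E'
from h import *
plan([.695,-.0128,.04],np.radians(-79.9))
E
```

```text
shift mm [56.7157 -0.0854 -0.5344] turn x deg -0.038144065802406354 dist 56.71830493869649
turn deg (tool) [-0.038  -0.1196 -0.1083] pos [ 0.6944 -0.0129  0.0967] F [-0.4529 -0.6437 -0.4501] q6 1.2704055635914522 op 0.08483169185453439
```

>>> arm_command(plan=[[[0.009, 0, 0.0008, 0, -0.2, 0, 0.085], [0.009, 0, 0.0008, 0, -0.2, 0, 0.085], [0.009, 0, 0.0008, 0, -0.2, 0, 0.085], [0.009, 0, 0.0008, 0, -0.2, 0, 0.085], [0.009, 0, 0.0008, 0, -0.2, 0, 0.085], [0, 0, 0, 0, 0, 0, 0.085]]])

```text
t: 12.7
tool_pos: [0.6927, -0.0142, 0.0521]
tool_rot: [2.118, 0.181, -2.136]
contact_force: [-0.2, 1.1, -1.5]
opening: 0.0853
```

Run:
```python
from h import *
plan([.695,-.0128,.04],np.radians(-79.9))
```

```text
shift mm [12.1194 -0.9892 -2.5887] turn x deg -0.05209694891886048 dist 12.432226510542764
turn deg (tool) [-0.0533  0.5135 -0.2598] pos [ 0.6927 -0.0142  0.0521] F [-0.2026  1.0577 -1.4838] q6 1.2731483792812692 op 0.08529447206719322
```

Good tracking. Last 12 mm, then close.

>>> arm_command(plan=[[[0.006, -0.0005, -0.0013, 0, 0.3, -0.15, 0.085], [0.006, -0.0005, -0.0013, 0, 0.2, -0.1, 0.085], [0, 0, 0, 0, 0, 0, 0.085], [0, 0, 0, 0, 0, 0, 0.06], [0, 0, 0, 0, 0, 0, 0.05], [0, 0, 0, 0, 0, 0, 0.045], [0, 0, 0, 0, 0, 0, 0.04]]], squeeze=40)

```text
t: 13.28
tool_pos: [0.6945, -0.0125, 0.0367]
tool_rot: [2.128, 0.188, -2.133]
contact_force: [-1.2, -0.6, -0.0]
opening: 0.0403
```

Run:
```python
from h import *
plan([.695,-.0128,.04],np.radians(-79.9))
```

```text
shift mm [-3.3137  0.3632 -0.4313] turn x deg -0.05770863511091092 dist 3.3613468809269857
turn deg (tool) [-0.0576  0.1183  0.0679] pos [ 0.6945 -0.0125  0.0367] F [-1.1993 -0.6366 -0.0351] q6 1.2700615116249776 op 0.04030426763624619
```

>>> arm_command(plan=[[[0, 0, 0, 0, 0, 0, 0.036], [0, 0, 0, 0, 0, 0, 0.03], [0, 0, 0, 0, 0, 0, 0.025], [0, 0, 0, 0, 0, 0, 0.02]]], squeeze=50)

```text
t: 13.62
tool_pos: [0.6947, -0.0126, 0.0372]
tool_rot: [2.129, 0.188, -2.131]
contact_force: [-0.1, 0.4, -1.0]
opening: 0.037
```

Run:
```python
from h import *
plan([.695,-.0128,.17],np.radians(-79.9))
```

```text
shift mm [-132.831     0.1668   -0.0807] turn x deg -0.053263021564006544 dist 132.83108050719875
turn deg (tool) [-0.0532  0.0665  0.0437] pos [ 0.6947 -0.0126  0.0372] F [-0.1009  0.4189 -0.9785] q6 1.2700446541639576 op 0.03702655096880801
```

>>> arm_command(plan=[[[-0.008, 0, 0, 0, 0, 0, 0.02], [-0.01, 0, 0, 0, 0, 0, 0.02], [-0.01, 0, 0, 0, 0.1, 0, 0.02], [-0.012, 0, 0, 0, 0.1, 0, 0.02], [-0.012, 0, 0, 0, 0.1, 0, 0.02], [-0.014, 0, 0, 0, 0.1, 0, 0.02], [-0.014, 0, 0, 0, 0, 0, 0.02], [-0.014, 0, 0, 0, 0, 0, 0.02], [-0.014, 0, 0, 0, 0, 0, 0.02], [0, 0, 0, 0, 0, 0, 0.02], [0, 0, 0, 0, 0, 0, 0.02]]])

```text
t: 14.53
tool_pos: [0.6937, -0.0126, 0.1578]
tool_rot: [2.137, 0.189, -2.123]
contact_force: [0.0, -0.8, -4.6]
opening: 0.0369
```

Run:
```python
from h import *
plan([.6947,-.0126,.14],np.radians(-79.9)); im,M=shot("side","s6")
find("side",M,"valve",k=1);find("side",M,"valve_red",k=1)
cv2.imwrite("pics/s6c.png",cv2.resize(im[120:400,220:520,::-1],None,fx=2,fy=2))
```

```text
shift mm [17.8041  0.1595 -0.891 ] turn x deg -0.04938011299705546 dist 17.827096601805838
turn deg (tool) [-0.0495 -0.3692  0.0434] pos [ 0.6937 -0.0126  0.1578] F [ 0.0408 -0.7901 -4.5617] q6 1.2684169165783963 op 0.03687150514088412
side valve call [ 0.6944 -0.0119  0.1842] 0.63
side valve_red call [ 0.6271 -0.0262  0.1834] 0.72
```

View pics/s6c.png

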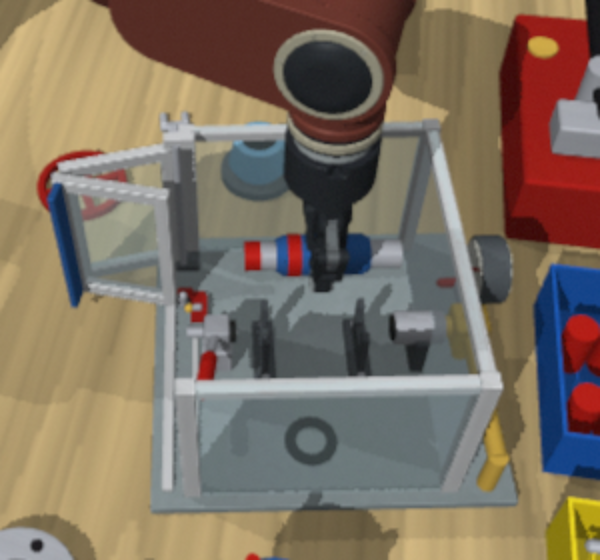

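>>> arm_command(plan=[[[0, 0, 0, -7, 0, 0, 0.02], [0, 0, 0, -7, 0, 0, 0.02], [0, 0, 0, -7, 0, 0, 0.02], [0, 0, 0, -7, 0, 0, 0.02], [0, 0, 0, -7, 0, 0, 0.02], [0, 0, 0, -7, 0, 0, 0.02], [0, 0, 0, -7, 0, 0, 0.02], [0, 0, 0, -7, 0, 0, 0.02], [0, 0, 0, -7, 0, 0, 0.02], [0, 0, 0, -7, 0, 0, 0.02], [0, 0, 0, -7, 0, 0, 0.02], [0, 0, 0, -7, 0, 0, 0.02], [0, 0, 0, -7, 0, 0, 0.02], [0, 0, 0, -7, 0, 0, 0.02], [0, 0, 0, -7, 0, 0, 0.02], [0, 0, 0, -7, 0, 0, 0.02], [0, 0, 0, -7, 0, 0, 0.02], [0, 0, 0, -7, 0, 0, 0.02], [0, 0, 0, -7, 0, 0, 0.02], [0, 0, 0, -7, 0, 0, 0.02]]])

```text
t: 16.35
tool_pos: [0.6742, -0.0104, 0.1172]
tool_rot: [0.364, 1.595, -0.369]
contact_force: [-0.5, -0.1, -3.5]
opening: 0.0368
```

Run:
```python
from h import *
plan([.6947,-.0126,.158],np.radians(100.1))
```

```text
shift mm [-41.902    6.556   17.1043] turn x deg -36.68287291077449 dist 45.730868892963024
turn deg (tool) [-36.6973  -3.2051  -0.0961] pos [ 0.6742 -0.0104  0.1172] F [-0.4792 -0.0595 -3.5021] q6 -1.233819335445959 op 0.03681567831567468
```

>>> arm_command(plan=[[[-0.015, 0.0035, 0.0085, 0, -1.6, 0, 0.02], [-0.015, 0.003, 0.0085, 0, -1.6, 0, 0.02], [-0.002, 0, 0, -6.2, 0, 0, 0.02], [-0.002, 0, 0, -6.2, 0, 0, 0.02], [-0.002, 0, 0, -6.2, 0, 0, 0.02], [-0.002, 0, 0, -6.2, 0, 0, 0.02], [-0.002, 0, 0, -6.2, 0, 0, 0.02], [-0.002, 0, 0, -6, 0, 0, 0.02], [0, 0, 0, 0, 0, 0, 0.02]]])

```text
t: 17.1
tool_pos: [0.6999, -0.0118, 0.1663]
tool_rot: [-0.168, 1.557, 0.133]
contact_force: [-0.3, 0.4, -4.1]
opening: 0.0364
```

Run:
```python
from h import *
plan([.695,-.0126,.12],np.radians(100.1))
for n in("scene","side"):
    im,M=shot(n); find(n,M,"valve",k=1);find(n,M,"valve_red",k=1);find(n,M,"fold",k=1)
```

```text
shift mm [46.2945  1.1896 -5.2691] turn x deg 0.8922613023038901 dist 46.60855847334906
turn deg (tool) [0.8964 0.3659 1.3314] pos [ 0.6999 -0.0118  0.1663] F [-0.3384  0.3607 -4.1193] q6 -1.8736925735977459 op 0.036383810064766126
scene valve call [0.7647 0.0011 0.1924] 0.61
scene valve_red call [0.7651 0.0011 0.196 ] 0.69
scene fold call [0.4324 0.0329 0.2001] 0.59
side valve call [ 0.6949 -0.0087  0.1915] 0.82
side valve_red call [0.7683 0.0017 0.1906] 0.85
side fold call [0.4324 0.0359 0.2009] 0.75
```

>>> arm_command(plan=[[[0.01, 0.001, -0.0025, 0.9, 0.35, 1.3, 0.02], [0.012, 0, 0, 0, 0, 0, 0.02], [0.012, 0, 0, 0, 0, 0, 0.02], [0.012, 0, 0, 0, 0, 0, 0.02], [0.012, 0, 0, 0, 0, 0, 0.02], [0.01, 0, 0, 0, 0, 0, 0.02], [0, 0, 0, 0, 0, 0, 0.02]]])

```text
t: 18.08
tool_pos: [0.6933, -0.0116, 0.0854]
tool_rot: [-0.132, 1.576, 0.138]
contact_force: [-1.4, -0.2, -5.3]
opening: 0.0367
```

Run:
```python
from h import *
plan([.6975,-.0126,.085],np.radians(100.1))
```

```text
shift mm [ 0.319  -1.754   3.9831] turn x deg -0.29213910864018294 dist 4.363849545708571
turn deg (tool) [-0.291  -0.5162 -0.2613] pos [ 0.6933 -0.0116  0.0854] F [-1.399  -0.1512 -5.252 ] q6 -1.8671020282067843 op 0.03667103508609429
```

>>> arm_command(plan=[[[0, -0.0017, 0.004, -0.3, -0.5, -0.25, 0.02], [0, 0, 0, 0, 0, 0, 0.02], [0, 0, 0, 0, 0, 0, 0.02]]])

```text
t: 18.33
tool_pos: [0.697, -0.0124, 0.0831]
tool_rot: [-0.139, 1.569, 0.139]
contact_force: [-0.1, 0.8, -3.6]
opening: 0.0368
```

Run:
```python
from h import *
plan([.6975,-.0126,.085],np.radians(100.1))
im,M=shot("side"); 
for x in("valve","valve_red","seat","nozzle"): find("side",M,x,k=1)
a=cv2.resize(im[200:310,310:460],None,fx=4,fy=4)
w,M=shot("wrist"); 
for x in("valve","valve_red","nozzle"): find("wrist",M,x,k=1)
b=cv2.resize(w,(600,440))[:,150:350] if 0 else w[20:460,220:420]
cv2.imwrite("pics/s7.png",np.hstack([a,b])[:,:,::-1])
```

```text
shift mm [-1.902  -0.2765  0.4271] turn x deg 0.04687162179550493 dist 1.9688640622756706
turn deg (tool) [ 0.0469 -0.1357 -0.04  ] pos [ 0.697  -0.0124  0.0831] F [-0.1276  0.796  -3.596 ] q6 -1.8722968677011893 op 0.03675468701049843
side valve call [ 0.6943 -0.0093  0.1082] 0.92
side valve_red call [0.766  0.0031 0.1105] 0.76
side seat call [ 0.7011 -0.0083  0.0603] 0.92
side nozzle call [0.7737 0.0024 0.0628] 0.66
wrist valve call [ 0.6972 -0.0127  0.1074] 0.97
```

View pics/s7.png

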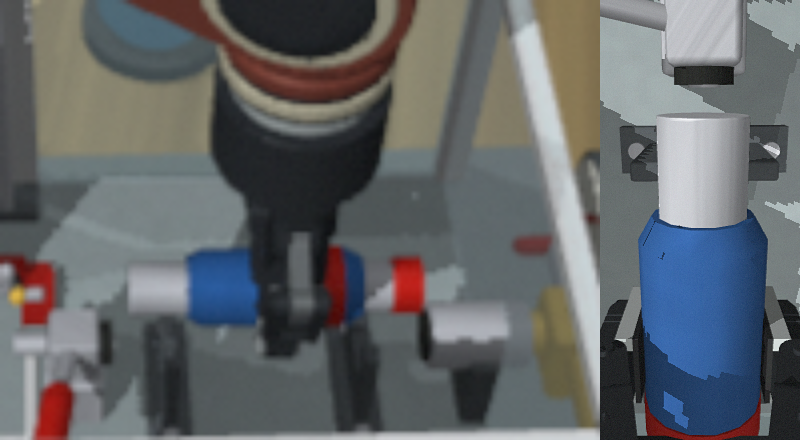

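Run:
```python
from h import *
c=calibration("side");M=cam2w("side")
n=np.array([-np.sin(YAW),np.cos(YAW),0]); o=np.r_[ORG,0]
def bx(u,v):
    r=M[:3,:3]@[(u-c["cx"])/c["fx"],(v-c["cy"])/c["fy"],1]; s=n@(o-M[:3,3])/(n@r); p=M[:3,3]+s*r
    return (r2(YAW).T@(p[:2]-ORG)*1e3)[0],p[2]
for nm,u,v in(("stubL",342,272),("bodyL",356.75,272),("bodyR",400.75,271.5),("redR",416.25,271),("nozzle mouth",415.5,284),("forkL",357,283),("forkR in",392.5,283),("clamp tip",337,285)): print(nm,bx(u,v))
def pj(p):
    q=np.linalg.inv(M)@np.r_[p,1];return q[0]/q[2]*c["fx"]+c["cx"],q[1]/q[2]*c["fy"]+c["cy"]
for b in(63,203): print(b,pj([*b2w((b,0)),.108]))
print(pj([*b2w((211,0)),.062]),pj([*b2w((55,0)),.062]))
```

```text
stubL (np.float64(63.64611486950852), np.float64(0.10866862586840453))
bodyL (np.float64(92.12678783321657), np.float64(0.1079155113522845))
bodyR (np.float64(177.02526016991254), np.float64(0.1073197520875444))
redR (np.float64(206.77445896907628), np.float64(0.10817884681461964))
nozzle mouth (np.float64(211.22458825396927), np.float64(0.06371781551421019))
forkL (np.float64(93.95380052188357), np.float64(0.07040324359375238))
forkR in (np.float64(164.79328233648386), np.float64(0.0684975533666049))
clamp tip (np.float64(54.117529390920645), np.float64(0.06440641091085753))
63 (np.float64(341.6615483315885), np.float64(272.2077642440263))
203 (np.float64(414.27688370899966), np.float64(271.0847467359485))
(np.float64(415.27396595528273), np.float64(284.48613638251726)) (np.float64(337.436353916857), np.float64(285.6688800368364))
```

>>> arm_command(plan=[[[0.004, -0.0003, -0.0012, 0, 0, 0, 0.02], [0.005, 0, 0, 0, 0, 0, 0.02], [0.005, 0, 0, 0, 0, 0, 0.02], [0, 0, 0, 0, 0, 0, 0.02]]])

```text
t: 19.12
tool_pos: [0.6958, -0.013, 0.0683]
tool_rot: [-0.139, 1.568, 0.139]
contact_force: [-1.0, 0.9, -4.4]
opening: 0.037
```

Run:
```python
from h import *
plan([.6955,-.0126,.0375],np.radians(100.1))
```

```text
shift mm [30.8493  0.4654 -0.129 ] turn x deg 0.040721488016039455 dist 30.85305155708994
turn deg (tool) [ 0.0407 -0.0852 -0.0211] pos [ 0.6958 -0.013   0.0683] F [-0.9797  0.908  -4.39  ] q6 -1.8732862624283202 op 0.03703523135706291
```

>>> arm_command(plan=[[[0.004, 0.0005, 0, 0, 0, 0, 0.02], [0.004, 0, 0, 0, 0, 0, 0.02], [0.004, 0, 0, 0, 0, 0, 0.02], [0, 0, 0, 0, 0, 0, 0.02]]])

```text
t: 19.45
tool_pos: [0.6949, -0.0124, 0.0538]
tool_rot: [-0.138, 1.57, 0.14]
contact_force: [-1.3, -0.2, -3.6]
opening: 0.0369
```

Run:
```python
from h import *
plan([.6955,-.0126,.0375],np.radians(100.1))
```

```text
shift mm [16.3367 -0.3325  0.5642] turn x deg 0.037727288489888884 dist 16.34986091862391
turn deg (tool) [ 0.0378 -0.188  -0.0579] pos [ 0.6949 -0.0124  0.0538] F [-1.3446 -0.2096 -3.6446] q6 -1.8724969943393277 op 0.03689775611733
```

>>> arm_command(plan=[[[0.003, -0.0003, 0.0004, 0, 0, 0, 0.02], [0.003, 0, 0, 0, 0, 0, 0.02], [0.003, 0, 0, 0, 0, 0, 0.02], [0.002, 0, 0, 0, 0, 0, 0.02], [0, 0, 0, 0, 0, 0, 0.02]]])

```text
t: 19.87
tool_pos: [0.6954, -0.0126, 0.0414]
tool_rot: [-0.138, 1.57, 0.14]
contact_force: [-0.1, 0.4, -4.5]
opening: 0.0366
```

>>> arm_command(plan=[[[0.0015, 0, 0, 0, 0, 0, 0.02], [0.0015, 0, 0, 0, 0, 0, 0.02]]])

```text
t: 20.03
tool_pos: [0.6957, -0.0127, 0.0386]
tool_rot: [-0.139, 1.569, 0.139]
contact_force: [0.6, 0.6, -4.2]
opening: 0.037
```

Run:
```python
from h import *
plan([.6955,-.0126,.0375],np.radians(100.1))
```

```text
shift mm [ 1.076   0.0919 -0.2268] turn x deg 0.04004073227671487 dist 1.1034437082305613
turn deg (tool) [ 0.0401 -0.1586 -0.0477] pos [ 0.6957 -0.0127  0.0386] F [ 0.5894  0.5846 -4.1589] q6 -1.8727685434762897 op 0.03696123544207056
```

>>> arm_command(plan=[[[0.0012, 0, 0, 0, 0, 0, 0.02], [0.0012, 0, 0, 0, 0, 0, 0.02]]])

```text
t: 20.2
tool_pos: [0.6959, -0.0127, 0.0371]
tool_rot: [-0.139, 1.569, 0.139]
contact_force: [-5.4, 0.0, 6.2]
opening: 0.0369
```

>>> arm_command(plan=[[[0.001, 0, 0, 0, 0, 0, 0.02], [0, 0, 0, 0, 0, 0, 0.02]]])

```text
t: 20.37
tool_pos: [0.6962, -0.0127, 0.0375]
tool_rot: [-0.139, 1.569, 0.139]
contact_force: [-0.8, -0.3, -4.6]
opening: 0.0365
```

>>> arm_command(plan=[[[0.0006, 0, 0, 0, 0, 0, 0.036], [0, 0, 0, 0, 0, 0, 0.042], [0, 0, 0, 0, 0, 0, 0.055], [0, 0, 0, 0, 0, 0, 0.07], [0, 0, 0, 0, 0, 0, 0.085], [0, 0, 0, 0, 0, 0, 0.085], [0, 0, 0, 0, 0, 0, 0.085]]])

```text
t: 20.95
tool_pos: [0.7001, -0.0132, 0.0402]
tool_rot: [-0.14, 1.559, 0.138]
contact_force: [0.8, 0.8, 0.1]
opening: 0.085
```

Run:
```python
from h import *
plan([.6955,-.0126,.0375],np.radians(100.1))
```

```text
shift mm [ 2.7025  1.3781 -4.4057] turn x deg 0.04011342025845715 dist 5.349102013358649
turn deg (tool) [0.0405 0.3882 0.1218] pos [ 0.7001 -0.0132  0.0402] F [0.7714 0.8276 0.111 ] q6 -1.87276168738973 op 0.08502762284301335
```

Released. Rising straight up, slowly at first.

>>> arm_command(plan=[[[-0.01, 0.001, -0.002, 0, 0.3, 0, 0.085], [-0.012, 0, -0.001, 0, 0, 0, 0.085], [-0.012, 0, -0.001, 0, 0, 0, 0.085], [-0.015, 0, 0, 0, 0, 0, 0.085], [-0.02, 0, 0, 0, 0, 0, 0.085], [-0.025, 0, 0, 0, 0, 0, 0.085], [-0.025, 0, 0, 0, 0, 0, 0.085], [-0.025, 0, 0, 0, 0, 0, 0.085], [-0.03, 0, 0, 0, 0, 0, 0.085], [-0.03, 0, 0, 0, 0, 0, 0.085], [0, 0, 0, 0, 0, 0, 0.085], [0, 0, 0, 0, 0, 0, 0.085]]])

```text
t: 21.95
tool_pos: [0.6946, -0.0124, 0.2697]
tool_rot: [-0.142, 1.554, 0.135]
contact_force: [0.2, -0.2, -1.5]
opening: 0.0851
```

Run:
```python
from h import *
st(); L=[]
for n in("side","scene","wrist"):
    im,M=shot(n); L.append(im)
    for x in("valve","valve_red","fold","nozzle"): find(n,M,x,k=1)
a=cv2.resize(L[0][190:320,260:460],(600,390)); b=cv2.resize(L[2][100:400,220:460],None,fx=.8,fy=1)
cv2.imwrite("pics/s8.png",np.hstack([a[:300],b[:300]])[:,:,::-1])
```

```text
t 21.95 pos [ 0.6946 -0.0124  0.2697] rot
 [[ 0.0124 -0.1762  0.9843]
 [-0.0034  0.9843  0.1763]
 [-0.9999 -0.0055  0.0116]] F [ 0.189  -0.2062 -1.5197] op 0.08512485685505719 q [-0.1241  0.1872  1.4035 -0.0018  1.5382 -1.872 ]
side valve call [ 0.6934 -0.0152  0.0633] 0.97
side valve_red call [0.7638 0.002  0.0664] 0.87
side fold call [0.4346 0.0328 0.2012] 0.6
side nozzle call [0.7747 0.0025 0.0617] 0.79
scene valve call [ 0.7005 -0.0132  0.0636] 0.86
scene valve_red call [0.6029 0.25   0.0022] 0.73
scene fold call [0.4315 0.0349 0.2013] 0.86
scene nozzle call [ 0.7738 -0.0036  0.064 ] 0.86
wrist valve call [ 0.6953 -0.011   0.0603] 0.86
wrist valve_red call [ 0.7664 -0.0037  0.0599] 0.58
wrist fold call [ 0.5434  0.0865 -0.001 ] 0.62
wrist nozzle call [0.7732 0.0049 0.0595] 0.8
```

View pics/s8.png

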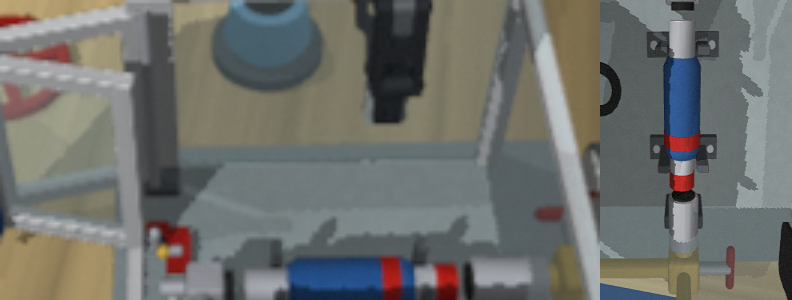

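```bash
python3 -c "
from station import finish_job; print(finish_job())"
```

```text
the job is handed in; nothing more can be done
None
```

I folded the door back into its catch, turned the valve end for end and reseated it in both slots. I then handed the job in at about 22 s; no verdict is reported.

- **Door:** I pushed it at the fold, over the roller (about 12 N) and on to the stop (about 19 N). After I backed off it stayed at about 1.32 rad. The scene and side cameras still placed the fold there at the end.
- **Valve:** I lifted it to about z 0.18 m, turned it 180° and lowered it slowly; it touched down at about 6 N, or 10 N more than its hanging load. The last looks put its axis at z 0.060–0.064 m, in line with the forks, with the red end at the nozzle (world x about 0.765).
- **Robot:** The gripper ended open and clear at z 0.27 m, with near-zero contact force.
- **Fittings:** I never went near them and saw no sign that they moved. I did not measure their final positions.
- **Readings that disagreed:**
  - The scene camera placed the red end at the handwheel or adaptor area, off the valve.
  - The wrist camera's final fold reading was really the jamb. I discounted both, because the other views and the picture agreed with each other.
  - Valve-centre readings in world x ranged from 0.693 to 0.7005, around the seat at about 0.695. The highest of these, from the scene camera, is about 5 mm along from the seat, close to the 6 mm limit.
- **Off plan:** The arm sank about 40 mm and drifted about 20 mm during the 180° turn. I corrected this before lowering, with no sign of contact.

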